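# Seat the whetstone in the holding jig and clamp it

### The job

Load the whetstone into the holding jig so that it can be trued: swing the jig's clamp bar back past upright, lay the stone flat in the cradle and press it down until you feel it sit fully home on the hard stops, and only then close the clamp bar all the way down over it and let go. Leave the sanding block, tape roll, jar, cup and mug where they are.

Things in the scene. Friction and masses are not known exactly. Their poses are not given: they have to be found in the camera images.
- jig: Fixed jig on a dark steel base 110 x 222 x 12 mm. Origin: centre of its underside; y along the cradle and bar from handle (-y) to hinge end (+y), z up. Four bright corner cheeks (inner faces 43 mm apart, at y = +-35 to 59 mm) and two end stops (123 mm apart inside) with flared lips 49 mm above the bench. At y = -35 to 35 mm both long sides are open for fingers down to the base.
- seat (a point): Point fixed to the jig, 39 mm above the bench: where the centre of the stone is when it is fully home. Axes as the jig's: the stone's long side goes along y.
- hard_stop (a point): Fixed point, middle of the cradle, 28 mm above the bench: the underside of a stone that is fully home (its top is then at 50 mm). The steel lift-out plate, 34 x 114 mm, on which the stone lies starts 4 to 10 mm (unknown) higher. It is stiff: it carries the stone without sinking, needs about 8 N to push down, and turns rigid at its hard stops.
- clamp_bar (a joint): Hinge of the clamp bar, rad: 0 is fully closed (bar level, its two rubber feet just on top of a seated stone), growing as it swings up and back; pi/2 upright, 2.1 the stop. Starts nearly closed (0.1 to 0.6). Stiff: it stays where it is left; 3 to 4 N at the handle move it.
- clamp_bar_hinge (a point): Middle of the hinge pin, 58 mm above the bench at the jig's y = +88 mm; the pin's axis is the jig's x.
- handle (a point): Centre of the black cylindrical handle across the bar's end: 24 mm diameter, 34 mm long between its flat end faces, along the jig's x. At angle q it is 180 cos q mm from the hinge towards the jig's -y and 180 sin q mm above it. The bar is 20 mm wide, 10 mm thick. Gripped on its two end faces, the handle can turn between the fingers.
- whetstone_center (a point): Centre of the whetstone, a plain grey-brown rectangular stone 40 x 120 x 22 mm (x, y, z), lying flat; either end may go first. About 0.25 kg. It starts flat on the bench.
- sand_block_center (a point): Centre of the wooden sanding block, 46 x 80 x 28 mm, a bystander.
- tape_roll_center (a point): Centre of the pale tape roll, 60 mm in diameter, 19 mm high, a bystander.
- jar_center (a point): Centre of the small jar with a tan lid, 42 mm in diameter, 46 mm high, a bystander.
- cup_center (a point): Centre of the small dark red cup, 52 mm in diameter, 36 mm high, a bystander.
- mug_center (a point): Centre of the black mug, 68 mm in diameter, 80 mm high, a bystander.

How it is judged:
By the outcome, as a careful person would: the job done as asked, in the order asked, and still so for the second after the job is handed in, with the robot touching nothing.
It also fails if it takes over 72 s, if anything falls off the work surface, if the arm or the gripper's body presses on something with over 40 N, if the wrist force passes 120 N, or if a joint passes its speed limit or range.

### The arm

A 7-joint arm with a two-finger parallel gripper is mounted at the origin on a cart in front of the work surface, level with it; the furniture and walls round the work are solid. World frame = base frame: x ahead of the robot, y to its left, z up, the work surface at z = 0. Lengths are in m, angles in rad, forces in N, time in s.
With the tool pointing down it reaches from about 0.4 to 0.75 m from the base axis. Payload 19.5 kg.
Tool frame: the origin (TCP) lies on the centre line of the jaws, within the pads' length; the fingertips stand 11 mm ahead of it and the grasp point (between the pads) lies 8 mm behind it; z points along the fingers, y is the direction in which the jaws open and shut (so a half turn about z gives the same grasp; the last joint's range is limited). The gripper opens to 85 mm and grips with 20 to 120 N. Pads are 22 mm wide; open, the fingers measure 114 mm over their backs; the gripper's body (76 mm by 85 mm) begins 54 mm behind the grasp point. The pads swing forward as they close: fully open they stand 13 mm farther back than shut.
Start: joints at [-1.289, 0.707, -0.028, 1.485, 0.022, 0.951, -0.075], TCP at [0.183, 0.545, 0.242] pointing down, gripper open.
Joint ranges: [-2.71, 2.71], [-0.32, 2.16], [-1.57, 1.52], [0, 2.45], [-1.46, 4.6], [0, 2.02], [-2.83, 2.83]. Speed limits (rad/s): [1.89, 1.89, 2.57, 2.57, 3.01, 3.01, 3.01].

### API

Orientations are given as a unit quaternion [w, x, y, z].
In Python, from rig import env gives the robot as it stands.
- The arm moves only by the shell command python3 -m crank 'ROWS' [FORCE]. ROWS is JSON, a list of rows, each a list of 3 entries, a list of its own where there are three numbers: the shift along the tool's x, y, z in m, then the turn, a rotation vector about the tool's x, y, z in degrees, then the opening, from 0 (shut) to 1 (fully open). A call has exactly 10 rows; each row shifts and turns the pose as measured when the row begins, along the tool's axes as they then stand; what a row does not reach is not made up. A row lasts 1/8 s, in which the tool goes at most 62.5 mm and 10.7 degrees, less where a joint would pass 70% of its speed; a pose out of reach is approached as far as the arm can. A call with a gripper value outside its range is refused whole. The fingers move at their own pace and stop on an object; FORCE is the grip in N (left out, the last holds). Time passes only in rows, so rows that do not move let the fingers close, or fill a call up. It gives the time, the measured TCP pose, the force and the opening at its end, in the units of the state.
- env.sense(): the state, without advancing time (a new reading comes with each control period).
- env.snapshot(name): name is "scene" or "top" or "wrist"; returns a dict with "frame" (480x640x3 uint8, red, green, blue), "range_z" (480x640 float32, m along the optical axis (not along the pixel's ray), 0 where there is no reading), "intrinsics" (3x3 intrinsics, pixels), "rvec" (rotation vector, rad) and "tvec" (3), from world to camera coordinates, as OpenCV has them. Camera axes: x right, y down, z forward; pixel columns grow to the right and rows downward; lengths in m; the calibration is good to about 2 mm. The wrist camera is an equidistant fisheye: a pixel r from the principal point sees the ray r / f radians off the axis. A picture is of the moment at which its call begins.
- env.sign_off(): hands the job in, once; it reports no verdict.
The state is a dict: "clock": time; "qpos": joint angles; "joint_vel": joint speeds; "joint_efforts": joint torques, N m; "ee_pos": TCP position; "tcp_rot": TCP orientation; "ft_force": force on the tool from outside, world axes, zero at the start; "torque": the same for the moment, N m; "gripper_width": finger opening in m.
Only numpy, scipy, OpenCV 4.12 (cv2) and the standard library are available. Lean on these libraries where they do the work, as an engineer would, in place of code of your own. Each camera call takes 0.05 s, during which the arm holds its last target. There are 200 camera calls.

## Working session

There is one attempt and no reset: what is moved stays moved. The work goes in short steps, Python scripts to look and compute and a shell command to move; the robot and the scene stay as the last step left them, time stands still between calls to the robot, and variables do not carry over. Pictures are saved under pics/ and viewed, about 8 in all and at most 12, crops included, and the job is handed in when it is done.

```bash
mkdir -p pics; ls; python3 - <<'E'
from rig import env
import cv2,numpy as np
s=env.sense();print(s)
for n in("scene","top"):
    d=env.snapshot(n);np.savez(f"pics/{n}0.npz",**d)
    cv2.imwrite(f"pics/{n}0.png",d["frame"][:,:,::-1]);print(n,d["intrinsics"],d["rvec"],d["tvec"])
E
```

```text
pics
{'clock': 0.0, 'qpos': array([-1.28872747,  0.7070802 , -0.02762837,  1.48496994,  0.02201756,
        0.95093909, -0.07548665]), 'joint_vel': array([ 4.49701242e-04,  1.69879835e-03,  1.50707179e-03,  3.34062007e-04,
       -1.07483825e-04, -9.85902913e-05,  6.03492921e-04]), 'joint_efforts': array([ 2.92883369e-04, -8.83214021e+01,  1.23465233e+00, -2.36155987e+01,
        1.68876123e-02,  6.82720245e-03,  2.07943827e-06]), 'ee_pos': array([0.18285167, 0.54488782, 0.2418473 ]), 'tcp_rot': array([-6.68530759e-05,  1.61162568e-01,  9.86927722e-01, -5.42677808e-04]), 'ft_force': array([ 0.20846355, -0.90079345, -0.17217107]), 'torque': array([ 0.01268405, -0.01259758,  0.02130433]), 'gripper_width': 0.08546198088293065}
scene [[555.61018878   0.         313.38791766]
 [  0.         555.61018878 241.1702155 ]
 [  0.           0.           1.        ]] [ 0.18972024  2.90286568 -1.0870118 ] [ 0.52283899 -0.04929082  1.46173674]
top [[437.1097495    0.         313.83503704]
 [  0.         437.1097495  237.78379501]
 [  0.           0.           1.        ]] [ 2.12900032 -2.12349374  0.20165073] [0.03370001 0.51547745 1.04185885]
```

View pics/top0.png

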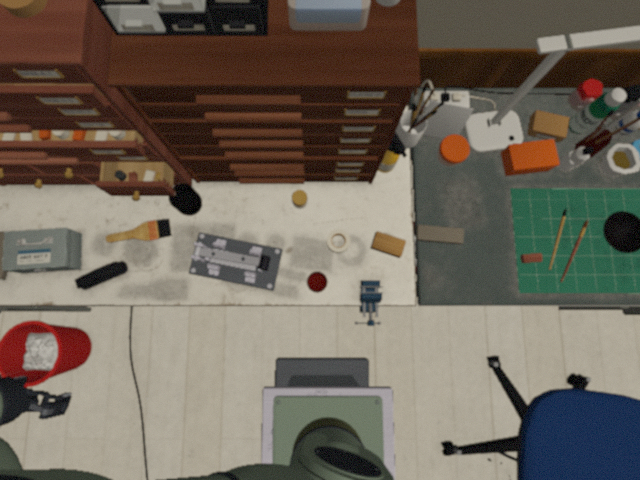

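View pics/scene0.png

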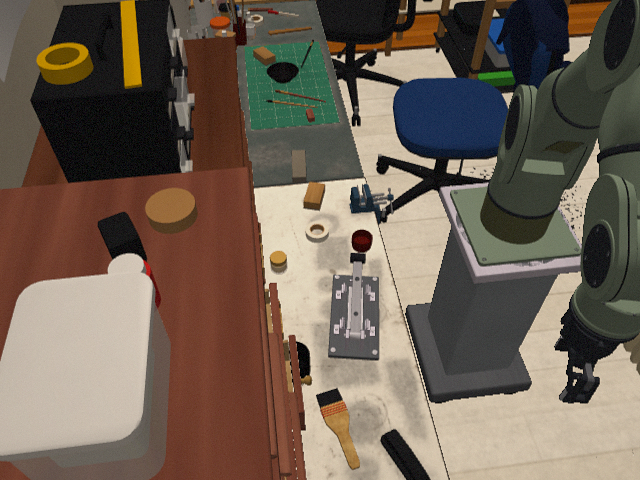

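The top view shows the stone at (441,234), the jig centre at about (235,262) with the black handle at about (265,263), and the block at (389,244). The tape is at (338,241), the cup at (317,282) and the jar at (299,198). The scene view agrees: handle (357,257), stone (299,164). Next I'll enlarge and measure with depth.

```bash
cat > h.py <<'E'
import cv2,numpy as np
from scipy.spatial.transform import Rotation as R
def load(n): return dict(np.load(f"pics/{n}.npz"))
def world(d):
    K=d["intrinsics"];Z=d["range_z"];v,u=np.mgrid[:480,:640]
    P=np.stack([(u-K[0,2])/K[0,0]*Z,(v-K[1,2])/K[1,1]*Z,Z],-1)
    M=cv2.Rodrigues(d["rvec"])[0]
    return (P-d["tvec"].ravel())@M
def ray(d,u,v):
    K=d["intrinsics"];M=cv2.Rodrigues(d["rvec"])[0]
    return -M.T@d["tvec"].ravel(), M.T@np.array([(u-K[0,2])/K[0,0],(v-K[1,2])/K[1,1],1])
def onz(d,u,v,z):
    o,r=ray(d,u,v);return o+r*(z-o[2])/r[2]
def tri(da,pa,db,pb):
    (o,r),(p,q)=ray(da,*pa),ray(db,*pb)
    t=np.linalg.lstsq(np.stack([r,-q],1),p-o,rcond=None)[0]
    a,b=o+r*t[0],p+q*t[1];return (a+b)/2,np.linalg.norm(a-b)
E
python3 - <<'E'
from h import *
t,s=load("top0"),load("scene0")
W=world(t);S=world(s)
for n,(u,v) in dict(bench=(300,240),stone=(441,234),stonebench=(441,260),jar=(299,198),cup=(317,282),block=(389,244),handle=(263,263),cabinet=(300,170),cab2=(200,175),mug=(185,200),table=(480,260),vise=(370,290)).items(): print(n,W[v,u].round(4))
for n,(u,v) in dict(stone=(299,164),handle=(357,257),bench=(300,310)).items(): print("S",n,S[v,u].round(4))
a=cv2.resize(t["frame"][215:300,180:290],None,fx=7,fy=7,interpolation=2)
b=cv2.resize(t["frame"][215:255,410:475],None,fx=7,fy=7,interpolation=2)
def fit(a,w,h): 
    c=np.zeros((h,w,3),np.uint8);c[:a.shape[0],:a.shape[1]]=a[:h,:w];return c
cv2.imwrite("pics/c1.png",np.vstack([fit(a,790,595)])[:,:,::-1])
c=cv2.resize(s["frame"][245:365,320:390],None,fx=5,fy=5,interpolation=2)
e=cv2.resize(s["frame"][140:190,280:320],None,fx=6,fy=6,interpolation=2)
cv2.imwrite("pics/c2.png",np.hstack([fit(c,350,600),np.vstack([fit(b,450,285),fit(e,450,315)])])[:,:,::-1])
E
```

```text
bench [ 0.5185  0.0709 -0.0011]
stone [ 0.5313 -0.291   0.0207]
stonebench [ 0.4674 -0.2947 -0.0035]
jar [0.6182 0.0729 0.0467]
cup [0.4086 0.0266 0.0099]
block [ 0.504  -0.1559  0.0257]
handle [0.4426 0.1521 0.1196]
cabinet [0.673  0.0693 0.1025]
cab2 [0.6734 0.323  0.0612]
mug [0.6225 0.373  0.0087]
table [ 0.4679 -0.3964 -0.0048]
vise [ 0.3876 -0.105   0.0269]
S stone [ 0.5323 -0.2826  0.0216]
S handle [0.448  0.1553 0.1174]
S bench [ 0.5838  0.1983 -0.0023]
```

View pics/c1.png

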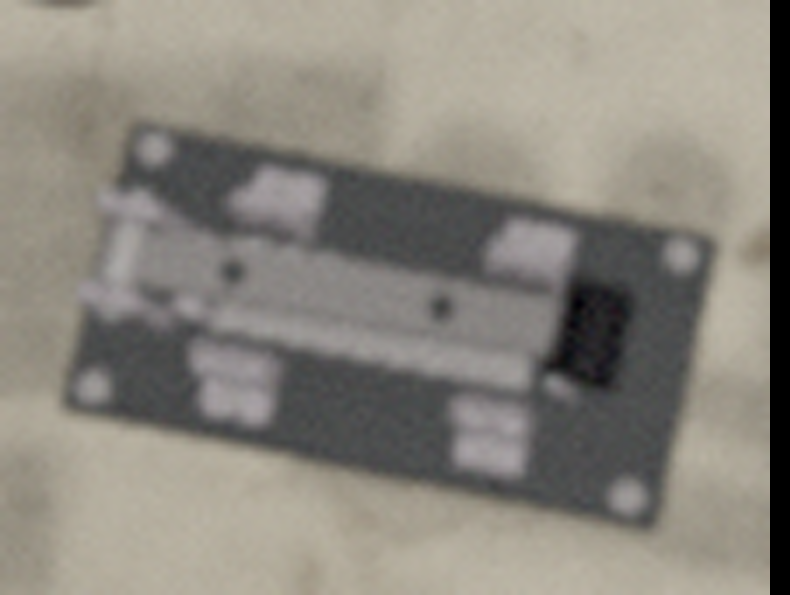

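View pics/c2.png

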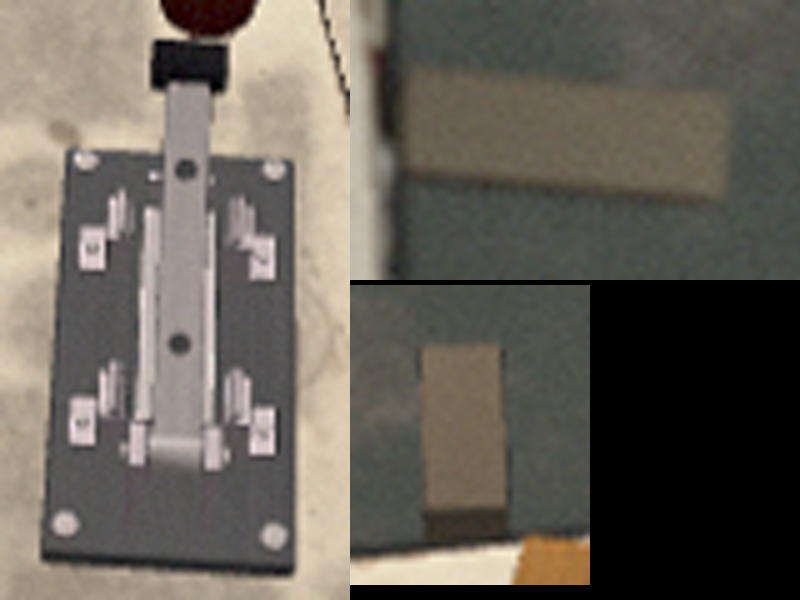

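Crop pixels. Jig base corners: top (135,122),(713,240),(655,526),(65,406); scene (68,150),(293,158),(293,568),(42,552). Stone top: (402,68),(730,92),(725,193),(400,172) and scene (421,345),(499,343),(507,508),(425,510). Handle: (597,335) and (190,65).

```bash
python3 - <<'E'
from h import *
t,s=load("top0"),load("scene0")
def m(p,o,f,z): return ((p[0]-o[0]+.5)/f-.5+z[0],(p[1]-o[1]+.5)/f-.5+z[1])
jt=[m(p,(0,0),7,(180,215)) for p in [(135,122),(713,240),(655,526),(65,406)]]
js=[m(p,(0,0),5,(320,245)) for p in [(42,552),(68,150),(293,158),(293,562)]]
st=[m(p,(350,0),7,(410,215)) for p in [(402,68),(730,92),(725,193),(400,172)]]
ss=[m(p,(350,285),6,(280,140)) for p in [(425,510),(421,345),(499,343),(507,508)]]
for n,a,b,z in(("jig",jt,js,.012),("stone",st,ss,.022)):
    Q=[]
    for p,q in zip(a,b):
        X,e=tri(t,p,s,q);Q.append(X);print(n,X.round(4),"gap",round(e,4),onz(t,*p,z).round(4)[:2],onz(s,*q,z).round(4)[:2])
    for lab,Q in(("tri",np.array(Q)),("top",np.array([onz(t,*p,z) for p in a])),("scn",np.array([onz(s,*p,z) for p in b]))):
        L=(Q[0]+Q[3]-Q[1]-Q[2])/2;L2=(Q[0]+Q[1]-Q[2]-Q[3])/2
        print(lab,Q.mean(0).round(4),"long",np.linalg.norm(L[:2]).round(4),"short",np.linalg.norm(L2[:2]).round(4),"yaw of y axis from +y deg",np.degrees(np.arctan2(-L[0],L[1])).round(2), np.degrees(np.arctan2(L2[1],L2[0])).round(2))
print("handle",tri(t,m((597,335),(0,0),7,(180,215)),s,m((190,65),(0,0),5,(320,245))))
# depth stone / jig clouds
for n,d in(("top",t),("scn",s)):
    W=world(d);k=(abs(W[...,0]-.53)<.08)&(abs(W[...,1]+.29)<.09)&(W[...,2]>.012)&(W[...,2]<.035)
    r=cv2.minAreaRect(W[k][:,:2].astype(np.float32)*1000);print(n,r,k.sum(),np.median(W[k][:,2]))
    k=(abs(W[...,0]-.45)<.15)&(abs(W[...,1]-.23)<.15)&(W[...,2]>.075)
    print("bar",k.sum()); 
    if k.sum(): print(np.percentile(W[k],[1,50,99],axis=0).round(3))
    k=(abs(W[...,0]-.46)<.1)&(abs(W[...,1]-.23)<.15)&(W[...,2]>.035)&(W[...,2]<.055);print("z.035-.055",k.sum())
E
```

```text
jig [0.537  0.3313 0.0119] gap 0.0013 [0.5364 0.3315] [0.5376 0.3311]
jig [0.4934 0.1177 0.0124] gap 0.0011 [0.493  0.1179] [0.4939 0.1171]
jig [0.3882 0.1371 0.0133] gap 0.0008 [0.3887 0.1371] [0.3875 0.1363]
jig [0.4316 0.351  0.0135] gap 0.0007 [0.4314 0.3515] [0.4316 0.3501]
tri [0.4626 0.2343 0.0128] long 0.2181 short 0.1071 yaw of y axis from +y deg -11.5 -10.52
top [0.4624 0.2345 0.012 ] long 0.2183 short 0.1064 yaw of y axis from +y deg -11.38 -10.62
scn [0.4627 0.2337 0.012 ] long 0.2183 short 0.1079 yaw of y axis from +y deg -11.61 -10.2
stone [ 0.557  -0.2305  0.0212] gap 0.0011 [ 0.5563 -0.2301] [ 0.5575 -0.23  ]
stone [ 0.5476 -0.3505  0.0207] gap 0.0008 [ 0.5477 -0.3502] [ 0.5474 -0.3486]
stone [ 0.5097 -0.3462  0.0212] gap 0.001 [ 0.51   -0.3461] [ 0.5094 -0.3449]
stone [ 0.5186 -0.2287  0.0193] gap 0.0014 [ 0.5175 -0.2278] [ 0.5195 -0.2262]
tri [ 0.5332 -0.289   0.0206] long 0.1191 short 0.0382 yaw of y axis from +y deg -4.41 -4.63
top [ 0.5329 -0.2886  0.022 ] long 0.1194 short 0.0384 yaw of y axis from +y deg -3.86 -4.83
scn [ 0.5334 -0.2874  0.022 ] long 0.1191 short 0.0382 yaw of y axis from +y deg -4.89 -5.71
handle (array([0.44524373, 0.14923692, 0.10756615]), np.float64(0.0005080398489271425))
top ((534.2589721679688, -288.64483642578125), (119.8124771118164, 40.391136169433594), 84.99512481689453) 697 0.017050649778110105
bar 600
[[0.43  0.141 0.075]
 [0.457 0.204 0.098]
 [0.592 0.369 0.121]]
z.035-.055 445
scn ((532.48876953125, -290.4925842285156), (126.4281234741211, 39.30503845214844), 84.62268829345703) 394 0.017474908564405138
bar 694
[[0.431 0.144 0.075]
 [0.459 0.211 0.094]
 [0.593 0.372 0.121]]
z.035-.055 523
```

```bash
cat >> h.py <<'E'
JC=np.array([.4625,.2343,0]);JY=np.radians(-11.2)
ex=np.array([np.cos(JY),np.sin(JY),0]);ey=np.array([-np.sin(JY),np.cos(JY),0])
def jig(x,y,z): return JC+x*ex+y*ey+np.array([0,0,z])
def handle(q): return jig(0,.088-.18*np.cos(q),.058+.18*np.sin(q))
def down(yaw):
    a=np.radians(yaw);y=np.array([np.cos(a),np.sin(a),0]);z=np.array([0,0,-1.]);return R.from_matrix(np.stack([np.cross(y,z),y,z],1))
def plan(pts,yaw,op,n):
    """rows through pts (list of world points), n rows each"""
    from rig import env
    s=env.sense();p=s["ee_pos"];q=s["tcp_rot"];r=R.from_quat([q[1],q[2],q[3],q[0]])
    T=down(yaw);T2=down(yaw+180);
    T=min((T,T2),key=lambda t:(r.inv()*t).magnitude())
    rv=(r.inv()*T).as_rotvec();N=n*len(pts);k=0
    print("from",p.round(4),"turn",np.degrees(rv).round(1))
    for X in pts:
        for i in range(n):
            rk=r*R.from_rotvec(rv*k/N);d=rk.inv().apply((X-p)/n)
            print([d.round(3).tolist(),np.degrees(rv/N).round(1).tolist(),op]);k+=1
        p=X
def st():
    from rig import env
    s=env.sense();q=s["tcp_rot"];m=R.from_quat([q[1],q[2],q[3],q[0]]).as_matrix()
    print("t",round(s["clock"],2),"p",s["ee_pos"].round(4),"yaw",np.degrees(np.arctan2(m[1,1],m[0,1])).round(2),"tilt z",m[:,2].round(3),"F",s["ft_force"].round(1),"w",round(s["gripper_width"],4),"q",s["qpos"].round(2))
E
python3 - <<'E'
from h import *
print(handle(.28).round(4))
plan([handle(.28)+[0,0,.09]],-11.2,1,10)
E
```

```text
[0.446  0.1509 0.1077]
from [0.1829 0.5449 0.2419] turn [-0.   0.  82.6]
[[-0.037, -0.029, 0.004], [-0.0, 0.0, 8.3], 1]
[[-0.041, -0.023, 0.004], [-0.0, 0.0, 8.3], 1]
[[-0.044, -0.017, 0.004], [-0.0, 0.0, 8.3], 1]
[[-0.046, -0.011, 0.004], [-0.0, 0.0, 8.3], 1]
[[-0.047, -0.004, 0.004], [-0.0, 0.0, 8.3], 1]
[[-0.047, 0.003, 0.004], [-0.0, 0.0, 8.3], 1]
[[-0.046, 0.01, 0.004], [-0.0, 0.0, 8.3], 1]
[[-0.044, 0.016, 0.004], [-0.0, 0.0, 8.3], 1]
[[-0.042, 0.023, 0.004], [-0.0, 0.0, 8.3], 1]
[[-0.038, 0.028, 0.004], [-0.0, 0.0, 8.3], 1]
```

```bash
python3 -m crank '[[[-0.037,-0.029,0.004],[0,0,8.3],1],[[-0.041,-0.023,0.004],[0,0,8.3],1],[[-0.044,-0.017,0.004],[0,0,8.3],1],[[-0.046,-0.011,0.004],[0,0,8.3],1],[[-0.047,-0.004,0.004],[0,0,8.3],1],[[-0.047,0.003,0.004],[0,0,8.3],1],[[-0.046,0.01,0.004],[0,0,8.3],1],[[-0.044,0.016,0.004],[0,0,8.3],1],[[-0.042,0.023,0.004],[0,0,8.3],1],[[-0.038,0.028,0.004],[0,0,8.3],1]]' 40; python3 - <<'E'
from h import *
st(); plan([handle(.28)+[0,0,.07],handle(.28)+[0,0,.004]],-11.2,1,4)
from rig import env
d=env.snapshot("wrist");np.savez("pics/w0.npz",**d);cv2.imwrite("pics/w0.png",d["frame"][:,:,::-1]);print(d["intrinsics"],d["tvec"])
E
```

```text
clock: 1.35
ee_pos: [0.4411, 0.1361, 0.1994]
tcp_rot: [0.0, 0.788, 0.616, -0.001]
ft_force: [-0.1, 0.5, -0.4]
gripper_width: 0.0857
t 1.35 p [0.4411 0.1361 0.1994] yaw -13.91 tilt z [-0.002 -0.002 -1.   ] F [-0.1  0.5 -0.4] w 0.0857 q [-0.53  0.63  0.29  1.94 -0.3   0.61 -0.3 ]
from [0.4411 0.1361 0.1994] turn [-0.1  0.1 -2.7]
[[0.004, 0.0, 0.005], [-0.0, 0.0, -0.3], 1]
[[0.004, 0.0, 0.005], [-0.0, 0.0, -0.3], 1]
[[0.004, 0.0, 0.005], [-0.0, 0.0, -0.3], 1]
[[0.004, 0.0, 0.005], [-0.0, 0.0, -0.3], 1]
[[0.0, 0.0, 0.016], [-0.0, 0.0, -0.3], 1]
[[0.0, 0.0, 0.016], [-0.0, 0.0, -0.3], 1]
[[0.0, 0.0, 0.016], [-0.0, 0.0, -0.3], 1]
[[0.0, 0.0, 0.016], [-0.0, 0.0, -0.3], 1]
[[371.64829954   0.         322.0578771 ]
 [  0.         371.64829954 242.42906844]
 [  0.           0.           1.        ]] [-0.39464689  0.19875927  0.41343585]
```

View pics/w0.png

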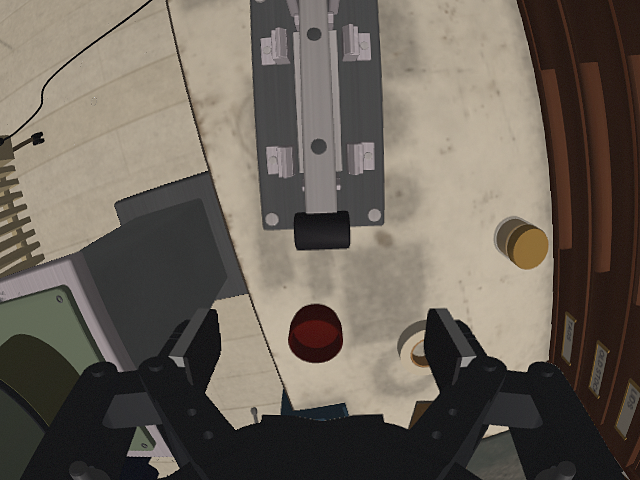

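The wrist view shows the handle at (322,230), clear of the fingers, with the bar running up along x≈318. It agrees with my measured jig yaw.

```bash
python3 -m crank '[[[0.005,0,0.005],[0,0,-0.8],1],[[0.005,0,0.005],[0,0,-0.8],1],[[0.005,0,0.005],[0,0,-0.8],1],[[0,0,0.005],[0,0,-0.3],1],[[0,0,0],[0,0,0],1],[[0,0,0.02],[0,0,0],1],[[0,0,0.02],[0,0,0],1],[[0,0,0.02],[0,0,0],1],[[0,0,0.004],[0,0,0],1],[[0,0,0],[0,0,0],1]]' 40; python3 - <<'E'
from h import *
w=load("w0");K=w["intrinsics"];M=cv2.Rodrigues(w["rvec"])[0]
x=np.array([322-K[0,2],230-K[1,2]])/K[0,0];r=np.linalg.norm(x)
d=M.T@np.append(x/r*np.sin(r),np.cos(r));o=-M.T@w["tvec"].ravel();print("handle at z .11",(o+d*(.11-o[2])/d[2]).round(4))
st(); print(handle(.28).round(4))
plan([handle(.28)+[0,0,.004]],-11.2,1,2)
E
```

```text
clock: 2.65
ee_pos: [0.4468, 0.1477, 0.1127]
tcp_rot: [0.001, 0.775, 0.632, -0.001]
ft_force: [0.3, -0.4, 0.4]
gripper_width: 0.0854
handle at z .11 [0.4438 0.1511 0.11  ]
t 2.65 p [0.4468 0.1477 0.1127] yaw -11.57 tilt z [ 0.    -0.003 -1.   ] F [ 0.3 -0.4  0.4] w 0.0854 q [-0.49  0.79  0.18  2.   -0.35  0.38 -0.24]
[0.446  0.1509 0.1077]
from [0.4468 0.1477 0.1127] turn [ 0.1  0.2 -0.4]
[[0.001, -0.001, 0.0], [0.0, 0.1, -0.2], 1]
[[0.001, -0.001, 0.0], [0.0, 0.1, -0.2], 1]
```

```bash
python3 -m crank '[[[0.003,-0.002,0.002],[0,0,-0.3],0.6],[[0,0,0],[0,0,0],0.4],[[0,0,0],[0,0,0],0.2],[[0,0,0],[0,0,0],0.1],[[0,0,0],[0,0,0],0.1],[[0,0,0],[0,0,0],0.1],[[0,0,0],[0,0,0],0.1],[[0,0,0],[0,0,0],0.1],[[0,0,0],[0,0,0],0.1],[[0,0,0],[0,0,0],0.1]]' 30; python3 - <<'E'
from h import *
from rig import env
st(); p=env.sense()["ee_pos"]; off=p-handle(.28)
plan([handle(q)+off for q in np.linspace(.28,1.9,20)[1:]],-11.2,0.1,1)
E
```

```text
clock: 3.9
ee_pos: [0.4447, 0.1517, 0.1119]
tcp_rot: [0.001, 0.773, 0.635, -0.001]
ft_force: [-2.5, 0.5, -3.0]
gripper_width: 0.0332
t 3.9 p [0.4447 0.1517 0.1119] yaw -11.22 tilt z [-0.    -0.003 -1.   ] F [-2.5  0.5 -3. ] w 0.0332 q [-0.5   0.8   0.18  2.   -0.35  0.37 -0.24]
from [0.4447 0.1517 0.1119] turn [ 0.   0.2 -0. ]
[[0.005, 0.0, -0.015], [0.0, 0.0, -0.0], 0.1]
[[0.006, 0.0, -0.014], [0.0, 0.0, -0.0], 0.1]
[[0.007, 0.0, -0.014], [0.0, 0.0, -0.0], 0.1]
[[0.008, 0.0, -0.013], [0.0, 0.0, -0.0], 0.1]
[[0.009, 0.0, -0.012], [0.0, 0.0, -0.0], 0.1]
[[0.01, 0.0, -0.011], [0.0, 0.0, -0.0], 0.1]
[[0.011, -0.0, -0.01], [0.0, 0.0, -0.0], 0.1]
[[0.012, -0.0, -0.009], [0.0, 0.0, -0.0], 0.1]
[[0.013, -0.0, -0.008], [0.0, 0.0, -0.0], 0.1]
[[0.014, -0.0, -0.007], [0.0, 0.0, -0.0], 0.1]
[[0.014, -0.0, -0.006], [0.0, 0.0, -0.0], 0.1]
[[0.015, -0.0, -0.005], [0.0, 0.0, -0.0], 0.1]
[[0.015, -0.0, -0.003], [0.0, 0.0, -0.0], 0.1]
[[0.015, -0.0, -0.002], [0.0, 0.0, -0.0], 0.1]
[[0.015, -0.0, -0.001], [0.0, 0.0, -0.0], 0.1]
[[0.015, -0.0, 0.0], [0.0, 0.0, -0.0], 0.1]
[[0.015, -0.0, 0.002], [0.0, 0.0, -0.0], 0.1]
[[0.015, -0.0, 0.003], [0.0, 0.0, -0.0], 0.1]
[[0.015, -0.0, 0.004], [0.0, 0.0, -0.0], 0.1]
```

Held at 33 mm, which matches the 34 mm handle. Now the first half of the arc.

```bash
python3 -m crank '[[[0.005,0,-0.015],[0,0,0],0.1],[[0.006,0,-0.014],[0,0,0],0.1],[[0.007,0,-0.014],[0,0,0],0.1],[[0.008,0,-0.013],[0,0,0],0.1],[[0.009,0,-0.012],[0,0,0],0.1],[[0.010,0,-0.011],[0,0,0],0.1],[[0.011,0,-0.010],[0,0,0],0.1],[[0.012,0,-0.009],[0,0,0],0.1],[[0.013,0,-0.008],[0,0,0],0.1],[[0.014,0,-0.007],[0,0,0],0.1]]'; python3 - <<'E'
from h import *
from rig import env
st(); p=env.sense()["ee_pos"]
v=p-np.array([0,0,.004])-jig(0,.088,.058); q=np.arctan2(v[2],-v@ey); print("q",q,"rad",np.hypot(v[2],v@ey),"x",v@ex)
off=p-handle(q)
plan([handle(a)+off for a in np.linspace(q,1.95,10)[1:]],-11.2,0.1,1)
E
```

```text
clock: 5.15
ee_pos: [0.4643, 0.2493, 0.2261]
tcp_rot: [0.001, 0.772, 0.635, -0.001]
ft_force: [4.2, -0.2, -10.3]
gripper_width: 0.0332
t 5.15 p [0.4643 0.2493 0.2261] yaw -11.15 tilt z [-0.    -0.003 -1.   ] F [  4.2  -0.2 -10.3] w 0.0332 q [-0.74  0.68  0.34  1.69 -0.29  0.82 -0.46]
q 1.1524769799359178 rad 0.17953390841400746 x -0.0011071681641824102
from [0.4643 0.2493 0.2261] turn [0.  0.1 0.1]
[[0.015, 0.0, -0.006], [0.0, 0.0, 0.0], 0.1]
[[0.015, 0.0, -0.005], [0.0, 0.0, 0.0], 0.1]
[[0.016, 0.0, -0.003], [0.0, 0.0, 0.0], 0.1]
[[0.016, 0.0, -0.002], [0.0, 0.0, 0.0], 0.1]
[[0.016, 0.0, -0.0], [0.0, 0.0, 0.0], 0.1]
[[0.016, 0.0, 0.001], [0.0, 0.0, 0.0], 0.1]
[[0.016, 0.0, 0.002], [0.0, 0.0, 0.0], 0.1]
[[0.015, 0.0, 0.004], [0.0, 0.0, 0.0], 0.1]
[[0.015, 0.0, 0.005], [0.0, 0.0, 0.0], 0.1]
```

```bash
python3 -m crank '[[[0.015,0,-0.006],[0,0,0],0.1],[[0.015,0,-0.005],[0,0,0],0.1],[[0.016,0,-0.003],[0,0,0],0.1],[[0.016,0,-0.002],[0,0,0],0.1],[[0.016,0,0],[0,0,0],0.1],[[0.016,0,0.001],[0,0,0],0.1],[[0.016,0,0.002],[0,0,0],0.1],[[0.015,0,0.004],[0,0,0],0.1],[[0.013,0,0.004],[0,0,0],0.1],[[0,0,0],[0,0,0],0.1]]'; python3 - <<'E'
from h import *
from rig import env
st(); p=env.sense()["ee_pos"]
v=p-np.array([0,0,.004])-jig(0,.088,.058); q=np.arctan2(v[2],-v@ey); print("q",q,"rad",np.hypot(v[2],v@ey),"x",v@ex)
E
```

```text
clock: 6.4
ee_pos: [0.492, 0.3854, 0.2308]
tcp_rot: [0.003, 0.773, 0.634, -0.003]
ft_force: [-1.2, 1.8, 1.2]
gripper_width: 0.0329
t 6.4 p [0.492  0.3854 0.2308] yaw -11.23 tilt z [-0.001 -0.009 -1.   ] F [-1.2  1.8  1.2] w 0.0329 q [-0.88  0.83  0.37  1.3  -0.3   1.07 -0.67]
q 1.9434071083197861 rad 0.18123199588334654 x -0.0004286738935094231
```

```bash
python3 -m crank '[[[0,0,0],[0,0,0],0.6],[[0,0,0],[0,0,0],1],[[0,0,0],[0,0,0],1],[[0,0,-0.02],[0,0,0],1],[[0,0,-0.03],[0,0,0],1],[[-0.03,0,-0.02],[0,0,0],1],[[-0.05,0,0],[0,0,0],1],[[-0.06,0,0],[0,0,0],1],[[-0.05,0,0],[0,0,0],1],[[-0.02,0,0],[0,0,0],1]]'; python3 - <<'E'
from h import *
from rig import env
st()
for n in("wrist","top"):
    d=env.snapshot(n);np.savez(f"pics/{n}1.npz",**d);cv2.imwrite(f"pics/{n}1.png",d["frame"][:,:,::-1])
T=env.sense()
X=np.array([.5335,-.2888,.10])
plan([T["ee_pos"]+(X-T["ee_pos"])*k/14+[0,0,0] for k in range(1,15)],-4.7,1,1)
E
```

```text
clock: 7.65
ee_pos: [0.449, 0.1724, 0.3055]
tcp_rot: [0.004, 0.773, 0.634, -0.003]
ft_force: [1.0, 0.3, -0.0]
gripper_width: 0.0857
t 7.65 p [0.449  0.1724 0.3055] yaw -11.26 tilt z [ 0.    -0.009 -1.   ] F [ 1.   0.3 -0. ] w 0.0857 q [-0.67  0.52  0.39  1.71 -0.22  0.96 -0.39]
from [0.4494 0.1728 0.3056] turn [ 0.1  0.5 -6.6]
[[-0.031, 0.012, 0.015], [0.0, 0.0, -0.5], 1]
[[-0.031, 0.012, 0.015], [0.0, 0.0, -0.5], 1]
[[-0.031, 0.012, 0.015], [0.0, 0.0, -0.5], 1]
[[-0.031, 0.012, 0.015], [0.0, 0.0, -0.5], 1]
[[-0.031, 0.011, 0.015], [0.0, 0.0, -0.5], 1]
[[-0.032, 0.011, 0.015], [0.0, 0.0, -0.5], 1]
[[-0.032, 0.011, 0.015], [0.0, 0.0, -0.5], 1]
[[-0.032, 0.011, 0.015], [0.0, 0.0, -0.5], 1]
[[-0.032, 0.01, 0.015], [0.0, 0.0, -0.5], 1]
[[-0.032, 0.01, 0.015], [0.0, 0.0, -0.5], 1]
[[-0.032, 0.01, 0.015], [0.0, 0.0, -0.5], 1]
[[-0.032, 0.009, 0.015], [0.0, 0.0, -0.5], 1]
[[-0.032, 0.009, 0.015], [0.0, 0.0, -0.5], 1]
[[-0.032, 0.009, 0.015], [0.0, 0.0, -0.5], 1]
```

View pics/wrist1.png

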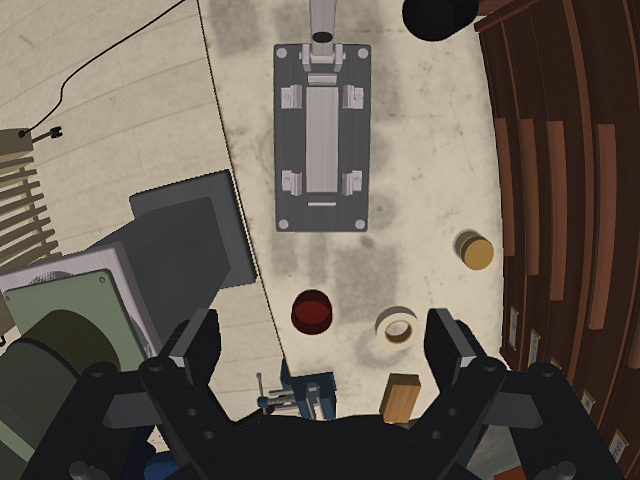

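The wrist view shows the bar back past upright, the empty cradle with the plate at about (322,139), and all bystanders undisturbed. On to the stone.

```bash
python3 -m crank '[[[-0.044,0.017,0.02],[0,0,-0.6],1],[[-0.044,0.017,0.02],[0,0,-0.7],1],[[-0.044,0.016,0.02],[0,0,-0.7],1],[[-0.044,0.016,0.02],[0,0,-0.7],1],[[-0.044,0.016,0.02],[0,0,-0.7],1],[[-0.045,0.015,0.02],[0,0,-0.7],1],[[-0.045,0.015,0.02],[0,0,-0.7],1],[[-0.045,0.014,0.02],[0,0,-0.7],1],[[-0.045,0.013,0.02],[0,0,-0.7],1],[[-0.045,0.013,0.015],[0,0,-0.6],1]]' 60; python3 - <<'E'
from h import *
from rig import env
st()
d=env.snapshot("wrist");np.savez("pics/wrist2.npz",**d);cv2.imwrite("pics/wrist2.png",d["frame"][:,:,::-1])
plan([np.array([.5335,-.2888,.10])],-4.7,1,2)
w=load("wrist1");K=w["intrinsics"];M=cv2.Rodrigues(w["rvec"])[0]
c=[]
for u,v in [(275,45),(369,45),(368,231),(276,232)]:
    x=np.array([u-K[0,2],v-K[1,2]])/K[0,0];r=np.linalg.norm(x)
    dd=M.T@np.append(x/r*np.sin(r),np.cos(r));o=-M.T@w["tvec"].ravel();c.append(o+dd*(.012-o[2])/dd[2])
c=np.array(c);print(c.round(4),c.mean(0).round(4)); L=c[0]+c[1]-c[2]-c[3];print(np.degrees(np.arctan2(-L[0],L[1])))
E
```

```text
clock: 9.0
ee_pos: [0.5475, -0.2949, 0.1071]
tcp_rot: [0.003, 0.728, 0.685, 0.001]
ft_force: [0.5, 1.5, -0.5]
gripper_width: 0.0857
t 9.0 p [ 0.5475 -0.2949  0.1071] yaw -3.52 tilt z [ 0.006 -0.003 -1.   ] F [ 0.5  1.5 -0.5] w 0.0857 q [ 0.37  0.95  0.16  1.45 -0.19  0.74  0.54]
from [ 0.5464 -0.3014  0.1054] turn [0.3 0.4 0.9]
[[0.006, -0.007, 0.003], [0.1, 0.2, 0.5], 1]
[[0.006, -0.007, 0.003], [0.1, 0.2, 0.5], 1]
[[0.4304 0.3511 0.012 ]
 [0.5338 0.3307 0.012 ]
 [0.4937 0.1156 0.012 ]
 [0.3852 0.1359 0.012 ]] [0.4608 0.2333 0.012 ]
-11.204082261973245
```

View pics/wrist2.png

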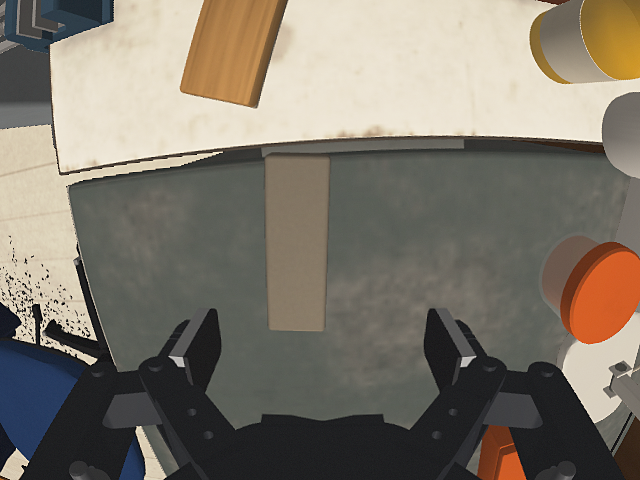

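```bash
python3 - <<'E'
from h import *
w=load("wrist2");K=w["intrinsics"];M=cv2.Rodrigues(w["rvec"])[0];c=[]
for u,v in [(266,155),(330,155),(325,331),(269,330)]:
    x=np.array([u-K[0,2],v-K[1,2]])/K[0,0];r=np.linalg.norm(x)
    dd=M.T@np.append(x/r*np.sin(r),np.cos(r));o=-M.T@w["tvec"].ravel();c.append(o+dd*(.0215-o[2])/dd[2])
c=np.array(c);print(c.round(4),c.mean(0).round(4)); L=c[0]+c[1]-c[2]-c[3];print(np.degrees(np.arctan2(-L[0],L[1])))
plan([np.array([.5335,-.2888,.06])],-4.9,1,3)
E
```

```text
[[ 0.5182 -0.2307  0.0215]
 [ 0.5556 -0.2334  0.0215]
 [ 0.5459 -0.35    0.0215]
 [ 0.5076 -0.3472  0.0215]] [ 0.5318 -0.2904  0.0215]
-4.963009196537432
from [ 0.5464 -0.3014  0.1054] turn [0.3 0.4 1.1]
[[0.004, -0.005, 0.015], [0.1, 0.1, 0.4], 1]
[[0.004, -0.005, 0.015], [0.1, 0.1, 0.4], 1]
[[0.004, -0.005, 0.015], [0.1, 0.1, 0.4], 1]
```

```bash
python3 -m crank '[[[0.004,-0.005,0.01],[0.1,0.1,0.4],1],[[0.004,-0.005,0.015],[0.1,0.1,0.4],1],[[0.004,-0.004,0.015],[0.1,0.1,0.3],1],[[0,0,0],[0,0,0],1],[[0,0,0],[0,0,0],1]
,[[0,0,0.012],[0,0,0],1],[[0,0,0.01],[0,0,0],1],[[0,0,0],[0,0,0],1],[[0,0,0],[0,0,0],1],[[0,0,0],[0,0,0],1]]' 60; python3 - <<'E'
from h import *
st()
plan([np.array([.5328,-.2894,.013])],-4.9,1,3)
E
```

```text
clock: 10.3
ee_pos: [0.5346, -0.2846, 0.0397]
tcp_rot: [-0.001, 0.736, 0.677, 0.0]
ft_force: [-0.6, 0.1, 0.1]
gripper_width: 0.0854
t 10.3 p [ 0.5346 -0.2846  0.0397] yaw -4.78 tilt z [-0.     0.001 -1.   ] F [-0.6  0.1  0.1] w 0.0854 q [ 0.37  1.04  0.14  1.54 -0.21  0.58  0.54]
from [ 0.5346 -0.2846  0.0397] turn [-0.  -0.1  0.1]
[[-0.002, -0.0, 0.009], [-0.0, -0.0, 0.0], 1]
[[-0.002, -0.0, 0.009], [-0.0, -0.0, 0.0], 1]
[[-0.002, -0.0, 0.009], [-0.0, -0.0, 0.0], 1]
```

```bash
python3 -m crank '[[[-0.002,0,0.009],[0,0,0],1],[[-0.002,-0.001,0.009],[0,0,0],1],[[-0.001,-0.001,0.008],[0,0,0],1],[[0,0,0],[0,0,0],0.6],[[0,0,0],[0,0,0],0.45],[[0,0,0],[0,0,0],0.3],[[0,0,0],[0,0,0],0.2],[[0,0,0],[0,0,0],0.2],[[0,0,0],[0,0,0],0.2],[[0,0,0],[0,0,0],0.2]]' 60; python3 - <<'E'
from h import *
st()
E
```

```text
clock: 11.55
ee_pos: [0.5319, -0.2896, 0.0121]
tcp_rot: [-0.001, 0.736, 0.677, 0.0]
ft_force: [-0.2, -0.0, -3.3]
gripper_width: 0.0386
t 11.55 p [ 0.5319 -0.2896  0.0121] yaw -4.79 tilt z [-0.     0.001 -1.   ] F [-0.2 -0.  -3.3] w 0.0386 q [ 0.39  1.08  0.12  1.54 -0.22  0.54  0.55]
```

```bash
python3 -m crank '[[[0,0,-0.01],[0,0,0],0.2],[[0,0,-0.02],[0,0,0],0.2],[[0,0,-0.03],[0,0,0],0.2],[[0,0,-0.03],[0,0,0],0.2],[[0,0,-0.02],[0,0,0],0.2],[[0,0,-0.01],[0,0,0],0.2],[[0,0,0],[0,0,0],0.2],[[0,0,0],[0,0,0],0.2],[[0,0,0],[0,0,0],0.2],[[0,0,0],[0,0,0],0.2]]'; python3 - <<'E'
from h import *
from rig import env
st(); 
p=env.sense()["ee_pos"];X=np.array([.4617,.2343,.14])
plan([p+(X-p)*k/14 for k in range(1,15)],-11.2,.2,1)
E
```

```text
clock: 12.8
ee_pos: [0.5316, -0.2897, 0.1413]
tcp_rot: [0.0, 0.736, 0.677, 0.001]
ft_force: [-1.0, 0.0, -4.0]
gripper_width: 0.0385
t 12.8 p [ 0.5316 -0.2897  0.1413] yaw -4.81 tilt z [ 0.001  0.    -1.   ] F [-1.  0. -4.] w 0.0385 q [ 0.37  0.89  0.17  1.49 -0.19  0.78  0.53]
from [ 0.5316 -0.2897  0.1413] turn [ 0.1 -0.   6.4]
[[0.037, -0.008, 0.0], [0.0, -0.0, 0.5], 0.2]
[[0.037, -0.008, 0.0], [0.0, -0.0, 0.5], 0.2]
[[0.037, -0.009, 0.0], [0.0, -0.0, 0.5], 0.2]
[[0.037, -0.009, 0.0], [0.0, -0.0, 0.5], 0.2]
[[0.037, -0.009, 0.0], [0.0, -0.0, 0.5], 0.2]
[[0.037, -0.01, 0.0], [0.0, -0.0, 0.5], 0.2]
[[0.036, -0.01, 0.0], [0.0, -0.0, 0.5], 0.2]
[[0.036, -0.01, 0.0], [0.0, -0.0, 0.5], 0.2]
[[0.036, -0.01, 0.0], [0.0, -0.0, 0.5], 0.2]
[[0.036, -0.011, 0.0], [0.0, -0.0, 0.5], 0.2]
[[0.036, -0.011, 0.0], [0.0, -0.0, 0.5], 0.2]
[[0.036, -0.011, 0.0], [0.0, -0.0, 0.5], 0.2]
[[0.036, -0.012, 0.0], [0.0, -0.0, 0.5], 0.2]
[[0.036, -0.012, 0.0], [0.0, -0.0, 0.5], 0.2]
```

```bash
python3 -m crank '[[[0.025,-0.006,0],[0,0,0.4],0.2],[[0.037,-0.008,0],[0,0,0.5],0.2],[[0.037,-0.009,0],[0,0,0.5],0.2],[[0.037,-0.009,0],[0,0,0.5],0.2],[[0.037,-0.009,0],[0,0,0.5],0.2],[[0.037,-0.01,0],[0,0,0.5],0.2],[[0.036,-0.01,0],[0,0,0.5],0.2],[[0.036,-0.01,0],[0,0,0.5],0.2],[[0.036,-0.01,0],[0,0,0.5],0.2],[[0.030,-0.011,0],[0,0,0.5],0.2]]' && python3 -c "
from h import *
st();plan([np.array([.4617,.2343,.14])],-11.2,.2,6)"
```

```text
clock: 14.05
ee_pos: [0.4814, 0.076, 0.1388]
tcp_rot: [-0.0, 0.767, 0.642, -0.0]
ft_force: [1.4, 0.5, -3.1]
gripper_width: 0.0388
t 14.05 p [0.4814 0.076  0.1388] yaw -10.09 tilt z [-0.001 -0.    -1.   ] F [ 1.4  0.5 -3.1] w 0.0388 q [-0.36  0.77  0.26  1.92 -0.38  0.5  -0.01]
from [0.4814 0.076  0.1388] turn [-0.   0.   1.1]
[[0.025, -0.008, -0.0], [-0.0, 0.0, 0.2], 0.2]
[[0.025, -0.008, -0.0], [-0.0, 0.0, 0.2], 0.2]
[[0.025, -0.008, -0.0], [-0.0, 0.0, 0.2], 0.2]
[[0.025, -0.008, -0.0], [-0.0, 0.0, 0.2], 0.2]
[[0.025, -0.008, -0.0], [-0.0, 0.0, 0.2], 0.2]
[[0.025, -0.008, -0.0], [-0.0, 0.0, 0.2], 0.2]
```

```bash
python3 -m crank '[[[0.02,-0.008,0],[0,0,0.2],0.2],[[0.03,-0.01,0],[0,0,0.2],0.2],[[0.03,-0.01,0],[0,0,0.2],0.2],[[0.03,-0.009,0],[0,0,0.2],0.2],[[0.025,-0.007,0],[0,0,0.2],0.2],[[0.012,-0.004,0.01],[0,0,0.1],0.2],[[0,0,0.02],[0,0,0],0.2],[[0,0,0.02],[0,0,0],0.2],[[0,0,0],[0,0,0],0.2],[[0,0,0],[0,0,0],0.2]]' && python3 - <<'E'
from h import *
from rig import env
st();plan([np.array([.4618,.2341,.08])],-11.2,.2,1)
d=env.snapshot("wrist");np.savez("pics/wrist3.npz",**d);cv2.imwrite("pics/wrist3.png",d["frame"][:,:,::-1])
E
```

```text
clock: 15.3
ee_pos: [0.4595, 0.2348, 0.0846]
tcp_rot: [0.0, 0.772, 0.635, -0.002]
ft_force: [-0.3, 1.6, -2.5]
gripper_width: 0.0383
t 15.3 p [0.4595 0.2348 0.0846] yaw -11.11 tilt z [-0.002 -0.002 -1.   ] F [-0.3  1.6 -2.5] w 0.0383 q [-0.68  0.89  0.27  1.86 -0.49  0.46 -0.26]
from [0.4595 0.2348 0.0846] turn [-0.1  0.1  0.1]
[[-0.0, 0.002, 0.005], [-0.1, 0.1, 0.1], 0.2]
```

View pics/wrist3.png

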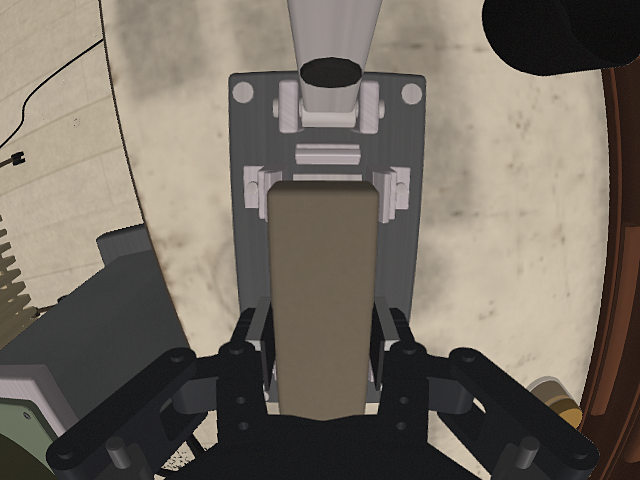

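The stone is held straight above the cradle, its far top edge at (271..378,187). The cheeks are at (253,190) and (397,190), the far end stop at (327,153), and the far base corners at (231,75) and (424,77). I'll project the expected points and compare.

```bash
cat >> h.py <<'E'
def proj(w,X):
    K=w["intrinsics"];M=cv2.Rodrigues(w["rvec"])[0];c=M@X+w["tvec"].ravel()
    th=np.arctan2(np.hypot(c[0],c[1]),c[2]);d=c[:2]/np.hypot(c[0],c[1]);return (K[:2,2]+K[0,0]*th*d).round(1)
E
python3 - <<'E'
from h import *
w=load("wrist3")
for n,X in dict(bL=jig(-.055,.111,.012),bR=jig(.055,.111,.012),chkLfar=jig(-.0215,.059,.049),chkRfar=jig(.0215,.059,.049),chkLnear=jig(-.0215,.035,.049),chkRnear=jig(.0215,.035,.049),stopC=jig(0,.0615,.049),hinge=jig(0,.088,.058)).items(): print(n,proj(w,X))
p=np.array([.4595,.2348,.0836]);a=np.radians(-11.11);sx=np.array([np.cos(a),np.sin(a),0]);sy=np.array([-np.sin(a),np.cos(a),0])
for s in(-1,1): print("stone far top",proj(w,p+s*.02*sx+.06*sy+[0,0,.011]))
for n,X in dict(x=ex,y=ey).items(): print("px per mm at z.049",n,(proj(w,jig(0,.06,.049)+.001*X)-proj(w,jig(0,.06,.049))))
i=cv2.resize(w["frame"][60:260,215:440],None,fx=3.5,fy=3,interpolation=2)
i=cv2.resize(w["frame"][60:250,215:440],None,fx=3,fy=3,interpolation=2)
cv2.imwrite("pics/c3.png",i[:,:,::-1])
E
```

```text
bL [229.6  71.1]
bR [429.7  72.8]
chkLfar [283.7 169.8]
chkRfar [378.5 170.4]
chkLnear [284.8 220.9]
chkRnear [376.6 221.3]
stopC [331.3 164.2]
hinge [332.1 104.5]
stone far top [264.9 183.6]
stone far top [384.8 183.9]
px per mm at z.049 x [2.2 0. ]
px per mm at z.049 y [ 0.  -2.2]
```

View pics/c3.png

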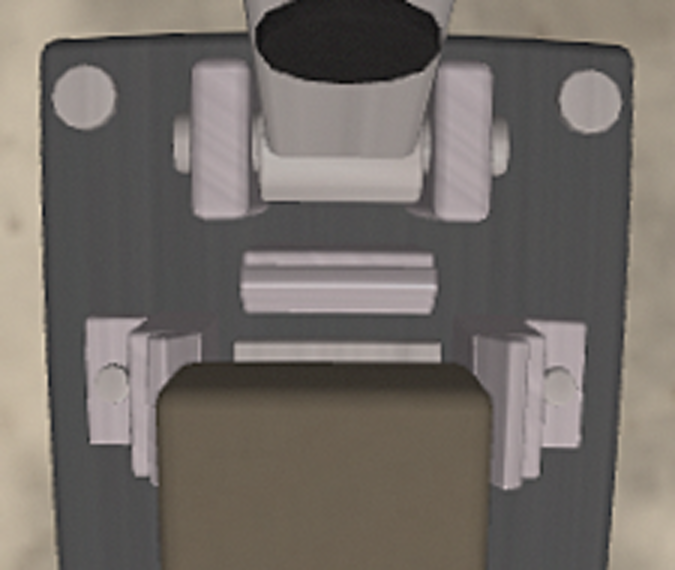

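```bash
python3 - <<'E'
from h import *
w=load("wrist3");JC2=np.array([.4617,.2345,0])
import h; h.JC=JC2
M=cv2.Rodrigues(w["rvec"])[0];c=-M.T@w["tvec"].ravel()-JC2;print("cam jig",c@ex,c@ey,c[2])
for n,X in dict(platefar28=jig(0,.057,.032),plate34=jig(0,.057,.038),stop_in_49=jig(0,.0615,.049),stop_in_30=jig(0,.0615,.030),base=jig(0,.111,.012),screw=jig(0,0.1,.012)).items(): print(n,proj(w,X))
a=np.radians(-11.11);sy=np.array([-np.sin(a),np.cos(a),0]);p=np.array([.4595,.2348,.0836])
print("stone top/bottom far",proj(w,p+.06*sy+[0,0,.011]),proj(w,p+.06*sy-[0,0,.011]),"top+1mm",proj(w,p+.061*sy+[0,0,.011]))
st();plan([np.array([.4617,.2345,.08])],-11.2,.2,1)
E
```

```text
cam jig -0.003110245691432429 0.07897184648850837 0.21655514938817516
platefar28 [328.8 169.6]
plate34 [329. 171.]
stop_in_49 [329.5 164.1]
stop_in_30 [328.8 160.2]
base [328.6  67.8]
screw [328.6  87.5]
stone top/bottom far [324.9 183.3] [324.6 174.5] top+1mm [324.9 180.3]
t 15.35 p [0.4594 0.2348 0.0846] yaw -11.1 tilt z [-0.002 -0.002 -1.   ] F [ 0.5 -0.1 -3. ] w 0.0389 q [-0.68  0.89  0.27  1.86 -0.49  0.46 -0.26]
from [0.4594 0.2348 0.0846] turn [-0.1  0.1  0.1]
[[0.0, 0.002, 0.005], [-0.1, 0.1, 0.1], 0.2]
```

```bash
python3 -m crank '[[[0.001,0.002,0],[0,0,0.1],0.2],[[0,0,0],[0,0,0],0.2],[[0,0,0.007],[0,0,0],0.2],[[0,0,0.007],[0,0,0],0.2],[[0,0,0.005],[0,0,0],0.2],[[0,0,0.004],[0,0,0],0.2],[[0,0,0],[0,0,0],0.2],[[0,0,0],[0,0,0],0.2],[[0,0,0],[0,0,0],0.2],[[0,0,0],[0,0,0],0.2]]' && python3 -c "
from h import *
st();plan([np.array([.4619,.2355,.058])],-11.2,.2,1)"
```

```text
clock: 16.6
ee_pos: [0.4622, 0.2356, 0.0611]
tcp_rot: [0.0, 0.773, 0.635, -0.001]
ft_force: [0.2, 0.4, -3.5]
gripper_width: 0.0386
t 16.6 p [0.4622 0.2356 0.0611] yaw -11.21 tilt z [-0.001 -0.001 -1.   ] F [ 0.2  0.4 -3.5] w 0.0386 q [-0.66  0.94  0.24  1.86 -0.5   0.41 -0.24]
from [0.4622 0.2356 0.0611] turn [-0.   0.1 -0. ]
[[-0.0, -0.0, 0.003], [-0.0, 0.1, -0.0], 0.2]
```

Well placed. Now down into the lips, slowly.

```bash
python3 -m crank '[[[0,0,0.003],[0,0,0],0.2],[[0,0,0.003],[0,0,0],0.2],[[0,0,0.003],[0,0,0],0.2],[[0,0,0],[0,0,0],0.2],[[0,0,0],[0,0,0],0.2],[[0,0,0],[0,0,0],0.2],[[0,0,0],[0,0,0],0.2],[[0,0,0],[0,0,0],0.2],[[0,0,0],[0,0,0],0.2],[[0,0,0],[0,0,0],0.2]]' && python3 -c "
from h import *
st()"
```

```text
clock: 17.85
ee_pos: [0.4623, 0.2356, 0.0516]
tcp_rot: [0.0, 0.773, 0.635, -0.0]
ft_force: [-0.5, -0.1, -2.9]
gripper_width: 0.0385
t 17.85 p [0.4623 0.2356 0.0516] yaw -11.21 tilt z [-0.    -0.001 -1.   ] F [-0.5 -0.1 -2.9] w 0.0385 q [-0.65  0.95  0.23  1.86 -0.51  0.38 -0.24]
```

```bash
python3 -m crank '[[[0,0,0.002],[0,0,0],0.2],[[0,0,0.002],[0,0,0],0.2],[[0,0,0.002],[0,0,0],0.2],[[0,0,0],[0,0,0],0.2],[[0,0,0],[0,0,0],0.2],[[0,0,0],[0,0,0],0.2],[[0,0,0],[0,0,0],0.2],[[0,0,0],[0,0,0],0.2],[[0,0,0],[0,0,0],0.2],[[0,0,0],[0,0,0],0.2]]' && python3 -c "
from h import *
st()"
```

```text
clock: 19.1
ee_pos: [0.4623, 0.2356, 0.0454]
tcp_rot: [0.0, 0.773, 0.635, -0.0]
ft_force: [-0.5, 0.1, 0.9]
gripper_width: 0.0383
t 19.1 p [0.4623 0.2356 0.0454] yaw -11.21 tilt z [-0.    -0.001 -1.   ] F [-0.5  0.1  0.9] w 0.0383 q [-0.65  0.96  0.22  1.86 -0.51  0.37 -0.23]
```

```bash
python3 -m crank '[[[0,0,0.002],[0,0,0],0.2],[[0,0,0.002],[0,0,0],0.2],[[0,0,0.002],[0,0,0],0.2],[[0,0,0.002],[0,0,0],0.2],[[0,0,0.002],[0,0,0],0.2],[[0,0,0.002],[0,0,0],0.2],[[0,0,0.002],[0,0,0],0.2],[[0,0,0.002],[0,0,0],0.2],[[0,0,0.002],[0,0,0],0.2],[[0,0,0.002],[0,0,0],0.2]]' 80 && python3 -c "
from h import *
st()"
```

```text
clock: 20.35
ee_pos: [0.4624, 0.2356, 0.0437]
tcp_rot: [-0.002, 0.773, 0.634, 0.006]
ft_force: [-12.6, -4.6, 58.5]
gripper_width: 0.038
t 20.35 p [0.4624 0.2356 0.0437] yaw -11.31 tilt z [ 0.006  0.011 -1.   ] F [-12.6  -4.6  58.5] w 0.038 q [-0.64  0.96  0.2   1.87 -0.52  0.35 -0.22]
```

```bash
python3 -m crank '[[[0,0,-0.001],[0,0,0],0.2],[[0,0,0],[0,0,0],0.2],[[0,0,0],[0,0,0],0.2],[[0,0,0],[0,0,0],0.2],[[0,0,0],[0,0,0],0.2],[[0,0,0],[0,0,0],0.2],[[0,0,0],[0,0,0],0.2],[[0,0,0],[0,0,0],0.2],[[0,0,0],[0,0,0],0.2],[[0,0,0],[0,0,0],0.2]]' && python3 - <<'E'
from h import *
from rig import env
st()
d=env.snapshot("wrist");np.savez("pics/wrist4.npz",**d)
W=env.snapshot("scene");np.savez("pics/scene4.npz",**W)
a=cv2.resize(d["frame"][40:300,190:460],None,fx=2,fy=2,interpolation=2)[:560]
b=cv2.resize(W["frame"][250:370,315:395],None,fx=4,fy=4,interpolation=2)
c=np.zeros((520,800,3),np.uint8);c[:520,:540]=a[:520];c[:480,540:800]=b[:,:260]
cv2.imwrite("pics/c4.png",c[:,:,::-1])
E
```

```text
clock: 21.6
ee_pos: [0.4624, 0.2356, 0.0445]
tcp_rot: [-0.002, 0.773, 0.634, 0.006]
ft_force: [-0.2, -0.3, -0.9]
gripper_width: 0.038
t 21.6 p [0.4624 0.2356 0.0445] yaw -11.31 tilt z [ 0.006  0.011 -1.   ] F [-0.2 -0.3 -0.9] w 0.038 q [-0.64  0.96  0.2   1.87 -0.52  0.35 -0.22]
```

View pics/c4.png

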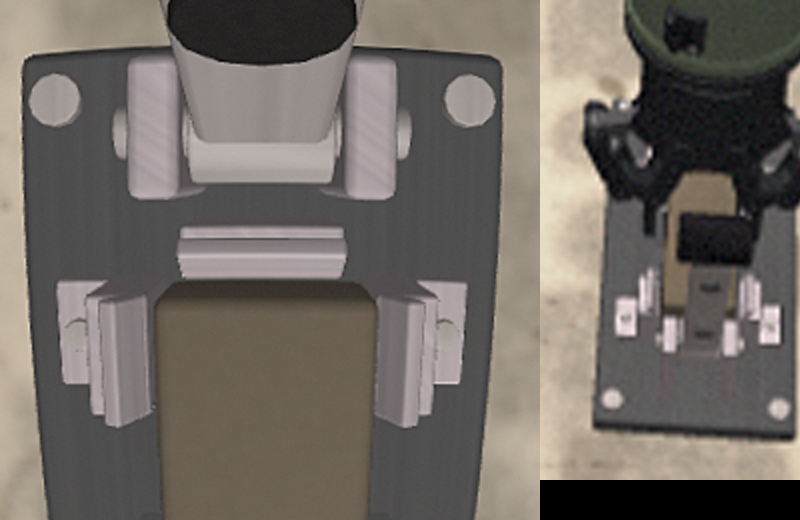

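The wrist view shows the stone between the cheeks, its far end just inside the far stop, and centred within about a millimetre. I'll use depth to see how high its top is.

```bash
cat >> h.py <<'E'
def fworld(w):
    K=w["intrinsics"];M=cv2.Rodrigues(w["rvec"])[0];v,u=np.mgrid[:480,:640]
    x=(u-K[0,2])/K[0,0];y=(v-K[1,2])/K[0,0];r=np.hypot(x,y)+1e-9;Z=w["range_z"];t=np.tan(r)*Z
    return (np.stack([x/r*t,y/r*t,Z],-1)-w["tvec"].ravel())@M
def heights(w):
    W=fworld(w);D=W-np.array([.4617,.2345,0]);X,Y,Z=D@ex,D@ey,D[...,2]
    def med(x0,x1,y0,y1,z0=-.05,z1=.2):
        k=(X>x0)&(X<x1)&(Y>y0)&(Y<y1)&(Z>z0)&(Z<z1);return (np.median(Z[k])*1000).round(2) if k.sum() else None,int(k.sum())
    print("base L",med(-.052,-.045,.0,.03),"base R",med(.045,.052,.0,.03),"base far",med(-.04,.04,.098,.108,0,.02),"bench",med(.07,.09,-.0,.06))
    for y in np.arange(-.055,.06,.01): print("stone y",round(y,3),"L",med(-.016,-.004,y,y+.01),"R",med(.004,.016,y,y+.01))
E
python3 -c "
from h import *
heights(load('wrist4'))"
```

```text
base L (np.float64(109.64), 4901) base R (np.float64(111.84), 4932) base far (np.float64(12.57), 1049) bench (np.float64(0.59), 3701)
stone y -0.055 L (np.float64(50.2), 3) R (np.float64(50.08), 5)
stone y -0.045 L (np.float64(50.61), 381) R (np.float64(50.57), 369)
stone y -0.035 L (np.float64(50.57), 461) R (np.float64(50.71), 461)
stone y -0.025 L (np.float64(50.73), 499) R (np.float64(50.75), 506)
stone y -0.015 L (np.float64(50.73), 580) R (np.float64(50.82), 583)
stone y -0.005 L (np.float64(50.77), 630) R (np.float64(50.8), 620)
stone y 0.005 L (np.float64(114.49), 2761) R (np.float64(113.4), 2415)
stone y 0.015 L (np.float64(121.8), 2779) R (np.float64(121.64), 3421)
stone y 0.025 L (np.float64(50.97), 846) R (np.float64(51.03), 825)
stone y 0.035 L (np.float64(51.01), 883) R (np.float64(51.03), 892)
stone y 0.045 L (np.float64(51.11), 944) R (np.float64(51.13), 947)
stone y 0.055 L (np.float64(47.48), 970) R (np.float64(47.72), 933)
```

Top reads 50.6–51.1 mm, with the base reading 0.6 mm high, so it is home to about 0.3 mm. The wrist force also went rigid at 58 N. The pads slipped up the stone about 3 mm. I'll release, then press the top with shut fingers to confirm.

```bash
python3 -m crank '[[[0,0,0],[0,0,0],0.5],[[0,0,0],[0,0,0],0.8],[[0,0,0],[0,0,0],0.8],[[0,0,-0.01],[0,0,0],0.8],[[0,0,-0.02],[0.3,0.6,0],0.8],[[0,0,-0.02],[0,0,0],0.6],[[0,0,-0.01],[0,0,0],0.2],[[0,0,0],[0,0,0],0],[[0,0,0],[0,0,0],0],[[0,0,0],[0,0,0],0]]' 30 && python3 - <<'E'
from h import *
from rig import env
st();plan([np.array([.4617,.2345,.07])],-11.2,0,1)
d=env.snapshot("wrist");np.savez("pics/wrist5.npz",**d);heights(d)
E
```

```text
clock: 22.95
ee_pos: [0.4619, 0.2345, 0.1073]
tcp_rot: [-0.008, 0.773, 0.634, 0.008]
ft_force: [-0.6, -0.7, 0.8]
gripper_width: -0.0002
t 22.95 p [0.4619 0.2345 0.1073] yaw -11.31 tilt z [ 0.002  0.022 -1.   ] F [-0.6 -0.7  0.8] w -0.0002 q [-0.67  0.85  0.27  1.85 -0.48  0.49 -0.25]
from [0.4619 0.2345 0.1073] turn [-0.1 -1.3 -0.1]
[[-0.001, -0.0, 0.037], [-0.1, -1.3, -0.1], 0]
base L (np.float64(182.77), 2990) base R (np.float64(183.16), 3010) base far (np.float64(12.55), 902) bench (np.float64(0.6), 2356)
stone y -0.055 L (None, 0) R (None, 0)
stone y -0.045 L (None, 0) R (None, 0)
stone y -0.035 L (None, 0) R (None, 0)
stone y -0.025 L (np.float64(50.37), 65) R (np.float64(50.43), 89)
stone y -0.015 L (np.float64(50.59), 347) R (np.float64(50.51), 302)
stone y -0.005 L (np.float64(50.56), 410) R (np.float64(50.48), 366)
stone y 0.005 L (np.float64(148.31), 4034) R (np.float64(146.26), 3434)
stone y 0.015 L (np.float64(180.4), 4838) R (np.float64(181.03), 5200)
stone y 0.025 L (np.float64(50.47), 401) R (np.float64(50.51), 398)
stone y 0.035 L (np.float64(50.53), 426) R (np.float64(50.54), 428)
stone y 0.045 L (np.float64(50.48), 436) R (np.float64(50.53), 436)
stone y 0.055 L (np.float64(47.48), 448) R (np.float64(48.02), 419)
```

The top is now level at 50.5 mm, or 50.0 after the 0.55 mm bias, so it is home. One confirming press from above, after straightening the tool.

```bash
python3 -m crank '[[[0,0,0.012],[0,-1.3,0],0],[[0,0,0.014],[0,0,0],0],[[0,0,0.012],[0,0,0],0],[[0,0,0.003],[0,0,0],0],[[0,0,0.002],[0,0,0],0],[[0,0,0.002],[0,0,0],0],[[0,0,0.002],[0,0,0],0],[[0,0,0.001],[0,0,0],0],[[0,0,0.001],[0,0,0],0],[[0,0,0.001],[0,0,0],0]]' 30 && python3 -c "
from h import *
st()"
```

```text
clock: 24.25
ee_pos: [0.4614, 0.2345, 0.0609]
tcp_rot: [-0.002, 0.774, 0.633, 0.0]
ft_force: [-4.4, -1.2, 20.8]
gripper_width: 0.0001
t 24.25 p [0.4614 0.2345 0.0609] yaw -11.4 tilt z [-0.001  0.003 -1.   ] F [-4.4 -1.2 20.8] w 0.0001 q [-0.65  0.94  0.23  1.86 -0.51  0.4  -0.24]
```

Tip at 49.9 mm carrying 21 N without yielding, so the stone is fully home. Now back to the bar handle.

```bash
python3 -m crank '[[[0,0,-0.02],[0,0,0],0],[[0,0,-0.04],[0,0,0],0.5],[[0,0,-0.055],[0,0,0],1],[[0,0,-0.055],[0,0,0],1],[[0,0,-0.05],[0,0,0],1],[[0.02,0,-0.02],[0,0,0],1],[[0.04,0,0],[0,0,0],1],[[0.04,0,0],[0,0,0],1],[[0.025,0,0],[0,0,0],1],[[0,0,0],[0,0,0],1]]' 30 && python3 -c "
from h import *
st();plan([np.array([.492,.3854,.29]),np.array([.492,.3854,.2308])],-11.2,1,3)"
```

```text
clock: 25.5
ee_pos: [0.4874, 0.3583, 0.3127]
tcp_rot: [-0.002, 0.775, 0.632, 0.003]
ft_force: [-0.2, -0.6, -0.4]
gripper_width: 0.0854
t 25.5 p [0.4874 0.3583 0.3127] yaw -11.58 tilt z [ 0.002  0.007 -1.   ] F [-0.2 -0.6 -0.4] w 0.0854 q [-0.9   0.73  0.49  1.26 -0.35  1.23 -0.6 ]
from [0.4874 0.3583 0.3127] turn [ 0.1 -0.4 -0.4]
[[0.009, -0.0, 0.008], [0.0, -0.1, -0.1], 1]
[[0.009, -0.0, 0.008], [0.0, -0.1, -0.1], 1]
[[0.009, -0.0, 0.008], [0.0, -0.1, -0.1], 1]
[[-0.0, -0.0, 0.02], [0.0, -0.1, -0.1], 1]
[[-0.0, -0.0, 0.02], [0.0, -0.1, -0.1], 1]
[[-0.0, -0.0, 0.02], [0.0, -0.1, -0.1], 1]
```

```bash
python3 -m crank '[[[0.009,0,0.008],[0,-0.1,0.1],1],[[0.009,0,0.008],[0,-0.1,-0.2],1],[[0.009,0,0.008],[0,-0.1,-0.2],1],[[0,0,0],[0,0,-0.1],1],[[0,0,0.02],[0,0,0],1],[[0,0,0.02],[0,0,0],1],[[0,0,0.017],[0,0,0],1],[[0,0,0],[0,0,0],1],[[0,0,0],[0,0,0],1],[[0,0,0],[0,0,0],1]]' 30 && python3 -c "
from h import *
st();plan([np.array([.492,.3854,.2308])],-11.2,1,1)"
```

```text
clock: 26.75
ee_pos: [0.4945, 0.3843, 0.231]
tcp_rot: [0.0, 0.773, 0.634, 0.002]
ft_force: [-0.9, 0.5, -0.1]
gripper_width: 0.0854
t 26.75 p [0.4945 0.3843 0.231 ] yaw -11.3 tilt z [ 0.004  0.002 -1.   ] F [-0.9  0.5 -0.1] w 0.0854 q [-0.91  0.84  0.46  1.31 -0.39  1.07 -0.6 ]
from [0.4945 0.3843 0.231 ] turn [ 0.2 -0.1 -0.1]
[[0.001, -0.003, 0.0], [0.2, -0.1, -0.1], 1]
```

```bash
python3 -m crank '[[[0.001,-0.003,0],[0.2,-0.1,0],0.6],[[0,0,0],[0,0,0],0.4],[[0,0,0],[0,0,0],0.2],[[0,0,0],[0,0,0],0.1],[[0,0,0],[0,0,0],0.1],[[0,0,0],[0,0,0],0.1],[[0,0,0],[0,0,0],0.1],[[0,0,0],[0,0,0],0.1],[[0,0,0],[0,0,0],0.1],[[0,0,0],[0,0,0],0.1]]' 30; python3 - <<'E'
from h import *
from rig import env
st(); p=env.sense()["ee_pos"]
v=p-np.array([0,0,.004])-jig(0,.088,.058); q=np.arctan2(v[2],-v@ey); print("q",q,"rad",np.hypot(v[2],v@ey),"x",v@ex)
off=p-handle(q)
plan([handle(a)+off for a in np.linspace(q,.9,11)[1:]],-11.2,0.1,1)
E
```

```text
clock: 28.0
ee_pos: [0.4921, 0.3862, 0.2321]
tcp_rot: [-0.0, 0.773, 0.634, 0.001]
ft_force: [0.4, 0.6, 0.9]
gripper_width: 0.0328
t 28.0 p [0.4921 0.3862 0.2321] yaw -11.29 tilt z [ 0.002  0.002 -1.   ] F [0.4 0.6 0.9] w 0.0328 q [-0.91  0.84  0.46  1.31 -0.39  1.08 -0.6 ]
q 1.9446968698606677 rad 0.18270701393401542 x -0.00043072367777422036
from [0.4921 0.3862 0.2321] turn [ 0.1 -0.1 -0.1]
[[-0.018, 0.0, -0.006], [0.0, -0.0, -0.0], 0.1]
[[-0.018, 0.0, -0.004], [0.0, -0.0, -0.0], 0.1]
[[-0.019, 0.0, -0.002], [0.0, -0.0, -0.0], 0.1]
[[-0.019, 0.0, -0.0], [0.0, -0.0, -0.0], 0.1]
[[-0.019, 0.0, 0.002], [0.0, -0.0, -0.0], 0.1]
[[-0.018, 0.0, 0.004], [0.0, -0.0, -0.0], 0.1]
[[-0.018, 0.0, 0.006], [0.0, -0.0, -0.0], 0.1]
[[-0.017, 0.0, 0.007], [0.0, -0.0, -0.0], 0.1]
[[-0.016, 0.0, 0.009], [0.0, -0.0, -0.0], 0.1]
[[-0.015, 0.0, 0.011], [0.0, -0.0, -0.0], 0.1]
```

Gripped again at 33 mm. Now the closing arc.

```bash
python3 -m crank '[[[-0.016,0,-0.006],[0,0,0],0.1],[[-0.018,0,-0.004],[0,0,0],0.1],[[-0.019,0,-0.002],[0,0,0],0.1],[[-0.019,0,0],[0,0,0],0.1],[[-0.019,0,0.002],[0,0,0],0.1],[[-0.018,0,0.004],[0,0,0],0.1],[[-0.018,0,0.006],[0,0,0],0.1],[[-0.017,0,0.007],[0,0,0],0.1],[[-0.016,0,0.009],[0,0,0],0.1],[[-0.015,0,0.011],[0,0,0],0.1]]'; python3 - <<'E'
from h import *
from rig import env
st(); p=env.sense()["ee_pos"]
v=p-np.array([0,0,.005])-jig(0,.088,.058); q=np.arctan2(v[2],-v@ey); print("q",q,"rad",np.hypot(v[2],v@ey),"x",v@ex)
off=p-handle(q)
plan([handle(a)+off for a in np.linspace(q,.05,11)[1:]],-11.2,0.1,1)
E
```

```text
clock: 29.25
ee_pos: [0.4571, 0.2133, 0.2058]
tcp_rot: [-0.002, 0.772, 0.635, 0.005]
ft_force: [-1.7, -2.3, 9.0]
gripper_width: 0.0328
t 29.25 p [0.4571 0.2133 0.2058] yaw -11.15 tilt z [ 0.005  0.01  -1.   ] F [-1.7 -2.3  9. ] w 0.0328 q [-0.72  0.69  0.4   1.81 -0.39  0.72 -0.29]
q 0.916129133824122 rad 0.18005854716810651 x -0.001182187090637388
from [0.4571 0.2133 0.2058] turn [ 0.2 -0.6  0.1]
[[-0.012, -0.0, 0.01], [0.0, -0.1, 0.0], 0.1]
[[-0.011, -0.0, 0.011], [0.0, -0.1, 0.0], 0.1]
[[-0.01, -0.0, 0.012], [0.0, -0.1, 0.0], 0.1]
[[-0.009, -0.0, 0.013], [0.0, -0.1, 0.0], 0.1]
[[-0.008, -0.0, 0.013], [0.0, -0.1, 0.0], 0.1]
[[-0.007, -0.0, 0.014], [0.0, -0.1, 0.0], 0.1]
[[-0.005, -0.0, 0.015], [0.0, -0.1, 0.0], 0.1]
[[-0.004, -0.0, 0.015], [0.0, -0.1, 0.0], 0.1]
[[-0.003, -0.0, 0.015], [0.0, -0.1, 0.0], 0.1]
[[-0.001, -0.0, 0.016], [0.0, -0.1, 0.0], 0.1]
```

```bash
python3 -m crank '[[[-0.012,0,0.010],[0,-0.1,0],0.1],[[-0.011,0,0.011],[0,-0.1,0],0.1],[[-0.010,0,0.012],[0,-0.1,0],0.1],[[-0.009,0,0.013],[0,-0.1,0],0.1],[[-0.008,0,0.013],[0,-0.1,0],0.1],[[-0.007,0,0.014],[0,-0.1,0],0.1],[[-0.005,0,0.014],[0,0,0],0.1],[[-0.004,0,0.014],[0,0,0],0.1],[[-0.003,0,0.014],[0,0,0],0.1],[[-0.001,0,0.008],[0,0,0],0.1]]'; python3 - <<'E'
from h import *
from rig import env
st(); p=env.sense()["ee_pos"]
v=p-np.array([0,0,.005])-jig(0,.088,.058); q=np.arctan2(v[2],-v@ey); print("q",q,"rad",np.hypot(v[2],v@ey),"x",v@ex)
E
```

```text
clock: 30.5
ee_pos: [0.4419, 0.138, 0.0811]
tcp_rot: [0.002, 0.775, 0.632, -0.0]
ft_force: [-0.8, -1.8, 4.3]
gripper_width: 0.0328
t 30.5 p [0.4419 0.138  0.0811] yaw -11.55 tilt z [ 0.001 -0.003 -1.   ] F [-0.8 -1.8  4.3] w 0.0328 q [-0.47  0.85  0.18  2.05 -0.5   0.28 -0.07]
q 0.0969287899941804 rad 0.18736581415635792 x -0.0015247324101040742
```

```bash
python3 -m crank '[[[0.002,0,0.006],[0,0,0],0.1],[[0.001,0,0.006],[0,0,0],0.1],[[0,0,0.005],[0,0,0],0.1],[[0,0,0.003],[0,0,0],0.1],[[0,0,0.002],[0,0,0],0.1],[[0,0,0.002],[0,0,0],0.1],[[0,0,0.002],[0,0,0],0.1],[[0,0,0.001],[0,0,0],0.1],[[0,0,0.001],[0,0,0],0.1],[[0,0,0.001],[0,0,0],0.1]]'; python3 - <<'E'
from h import *
st()
E
```

```text
clock: 31.75
ee_pos: [0.4417, 0.1371, 0.0623]
tcp_rot: [0.003, 0.777, 0.63, 0.002]
ft_force: [-5.4, -5.6, 29.2]
gripper_width: 0.0325
t 31.75 p [0.4417 0.1371 0.0623] yaw -11.9 tilt z [ 0.006 -0.002 -1.   ] F [-5.4 -5.6 29.2] w 0.0325 q [-0.45  0.89  0.14  2.06 -0.51  0.22 -0.07]
```

Rigid at 29 N with the handle at about 58 mm, so the bar is closed. Let go, back off and look.

```bash
python3 -m crank '[[[0,0,0],[0,0,0],0.1],[[0,0,0],[0,0,0],0.5],[[0,0,0],[0,0,0],0.9],[[0,0,0],[0,0,0],1],[[0,0,-0.01],[0,0,0],1],[[0,0,-0.03],[0,0,0],1],[[0,0,-0.05],[0,0,0],1],[[-0.01,0,-0.05],[0,0,0],1],[[-0.02,0,-0.03],[0,0,0],1],[[0,0,0],[0,0,0],1]]'; python3 - <<'E'
from h import *
from rig import env
st()
d=env.snapshot("wrist");np.savez("pics/wrist6.npz",**d);t=env.snapshot("scene");np.savez("pics/scene6.npz",**t)
a=d["frame"];b=cv2.resize(t["frame"][150:370,255:395],None,fx=2,fy=2)
c=np.zeros((480,800,3),np.uint8);c[:,:520]=a[:,90:610];c[:440,520:800]=b
cv2.imwrite("pics/c6.png",c[:,:,::-1])
W=fworld(d);D=W-np.array([.4617,.2345,0]);X,Y,Z=D@ex,D@ey,D[...,2]
f=lambda x0,x1,y0,y1,z0=.02,z1=.1:((lambda k:(round(float(np.median(Z[k]))*1e3,2),int(k.sum())))((X>x0)&(X<x1)&(Y>y0)&(Y<y1)&(Z>z0)&(Z<z1)))
print("bar top z:",[f(-.008,.008,y,y+.015) for y in(-.07,-.05,-.03,0,.03,.05)])
print("stone L/R:",[(f(-.018,-.013,y,y+.015),f(.013,.018,y,y+.015)) for y in(-.05,-.03,0,.02,.04)])
print("handle top",f(-.015,.015,-.096,-.088),"base",f(-.05,-.03,-.03,.03,0,.03))
E
```

```text
clock: 33.0
ee_pos: [0.4337, 0.1078, 0.2409]
tcp_rot: [0.002, 0.777, 0.63, 0.002]
ft_force: [0.6, -0.1, 0.1]
gripper_width: 0.0853
t 33.0 p [0.4337 0.1078 0.2409] yaw -11.88 tilt z [ 0.006 -0.    -1.   ] F [ 0.6 -0.1  0.1] w 0.0853 q [-0.57  0.56  0.43  1.94 -0.35  0.7  -0.14]
bar top z: [(63.76, 343), (64.38, 342), (63.71, 354), (63.72, 346), (64.29, 311), (63.6, 199)]
stone L/R: [((50.61, 102), (50.35, 87)), ((50.49, 103), (50.52, 102)), ((50.42, 94), (50.35, 101)), ((50.41, 97), (50.57, 93)), ((50.39, 95), (50.44, 91))]
handle top (70.24, 352) base (12.56, 1257)
```

View pics/c6.png

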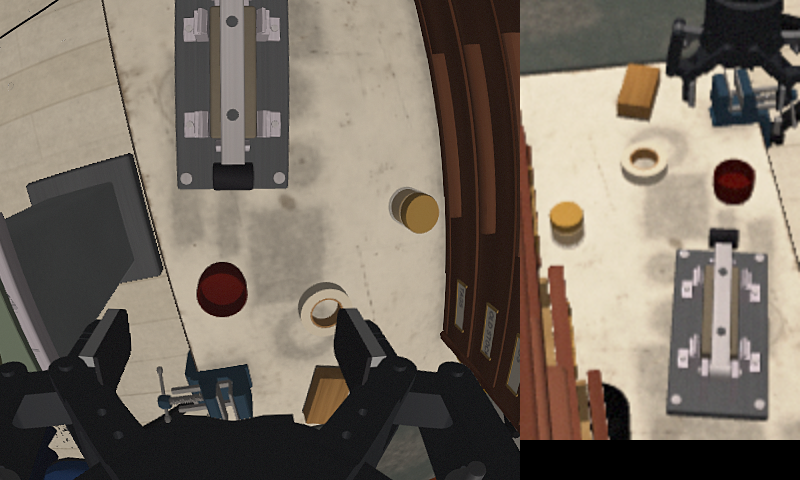

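Both views show the bar level over the stone, the bystanders where they started, and the gripper clear. The bar top is a uniform 63.6–64.4 mm and the handle top is 70.2 mm (70 expected, with +0.55 bias). The stone's top is 50.4 mm on both sides.

```bash
python3 -c "
from rig import env
print(env.sign_off())"
```

```text
the job is handed in; nothing more can be done
None
```

The whetstone is fully home in the jig, the clamp bar is closed all the way down over it, and the job was handed in at about 33 s of the 72 s allowed.

**What I did, in order:**
1. I swung the bar back to about 1.94 rad.
2. I gripped the stone across its width and lowered it between the cheeks.
3. I pressed it down to the hard stops and released it.
4. I pressed once more from above with shut fingers.
5. I closed the bar until it went rigid at 29 N, let go and backed off.

**Last checks, depth readings corrected for the camera's 0.55 mm bias at the base:**
- **Stone:** its top is level at about 50.0 mm along its length and on both sides. The press from above held 21 N with the fingertips at 49.9 mm, against the 50 mm expected when home.
- **Bar:** its top is level to within about 0.8 mm and the handle top is at about 69.7 mm, against 70 mm when fully closed.
- **Bystanders:** the block, tape, jar and cup look undisturbed in the last images. Only part of the mug shows there, and nothing came near it.

**What disagreed:** during the first press the arm went rigid at 58 N with the tool about 3.7 mm higher than expected. The depth readings showed the stone already at its home height. I took it that the pads had slipped up the stone's sides, and the press from above fits that.

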